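# Clear the drawing board and pack the painting set

### The arm

A 6-joint arm with a two-finger parallel gripper is mounted at the origin on the work surface. World frame = base frame: x ahead of the robot, y to its left, z up, the work surface at z = 0. Lengths are in m, angles in degrees, forces in N, time in s.
With the tool pointing down it reaches from about 0.25 to 0.725 m from the base axis. Payload 9.7 kg.
Tool frame: the origin (TCP) lies at the very end of the fingers, on their centre line; the grasp point (between the pads) lies 19 mm behind it; z points along the fingers, y is the direction in which the jaws open and shut (so a half turn about z gives the same grasp; the last joint's range is limited). The gripper opens to 85 mm and grips with 20 to 120 N. Pads are 22 mm wide; open, the fingers measure 114 mm over their backs; the gripper's body (76 mm by 85 mm) begins 54 mm behind the grasp point. The pads swing forward as they close: fully open they stand 13 mm farther back than shut.
Start: joints at [-63.484, 4.979, 10.078, 95.1, 0, 90], TCP at [0.246, -0.492, 0.231] pointing down, gripper open.
Joint ranges: [-179.16, 179.16], [-48.56, 103.87], [-65.8, 70.77], [-126.05, 130.52], [-82.76, 87.17], [-180, 180]. Speed limits (degrees/s): [127.2, 127.2, 147.25, 180, 180, 180].

### API

Orientations are given as [roll, pitch, yaw] about the fixed x, y, z axes, in that order (R = Rz(yaw) Ry(pitch) Rx(roll)).
In Python, from workcell import bot gives the robot as it stands. The module is installed in compiled form; this text tells all that it offers.
- The arm moves only by the tool arm_command, never from a script. Its argument "increments" is a list of rows, each a list of 7 numbers: the gripper command: -1 is fully open, 1 is shut, values between are in proportion, then the shift along the tool's x, y, z in cm, then the turn, a rotation vector about the tool's x, y, z in degrees. In form: [[gripper, x, y, z, rx, ry, rz], ...]. A call has 1 to 10 rows; each row shifts and turns the commanded pose from where the row before left it, along the tool's axes as they then stand; what a row does not reach is not made up. A row lasts 1/8 s, in which the tool goes at most 62.5 mm and 10.7 degrees, less where a joint would pass 70% of its speed; a pose out of reach is approached as far as the arm can. A call is refused whole if a number of a shift passes 6.25 or a number of a turn 10.7, either way. A call with a gripper value outside its range is refused whole. The fingers move at their own pace and stop on an object; "grip_force" is the grip in N (left out, the last holds). Time passes only in rows, so rows that do not move let the fingers close. It gives the time, the measured TCP pose, the force and the opening at its end, in the units of the state.
- bot.get_obs(): the state, without advancing time (a new reading comes with each control period).
- bot.camera(name): name is "scene" or "top"; returns a dict with "color" (480x640x3 uint8, red, green, blue), "fx", "fy", "cx", "cy" (pixels), "k1" (the pictures are not rectified: a ray, as slopes to the right and down, at radius r is drawn at 1 + k1 r^2 times it, then the intrinsics apply), "origin" and "attitude" of the camera in the world. Camera axes: x right, y up, looking along -z (the intrinsics and any distortion apply to the point x, -y, -z); pixel columns grow to the right and rows downward; lengths in m; the calibration is good to about 2 mm. A picture is of the moment at which its call begins. There is no depth.
- bot.job_done(): hands the job in, once; it reports no verdict.
The state is a dict: "time": time; "q": joint angles; "qd": joint speeds; "joint_efforts": joint torques, N m; "ee_pos": TCP position; "tcp_rot": TCP orientation; "wrist_force": force on the tool from outside, world axes, zero at the start; "torque": the same for the moment, N m; "opening": finger opening in m.
Only numpy, scipy, OpenCV 4.12 (cv2) and the standard library are available. Lean on these libraries where they do the work, as an engineer would, in place of code of your own. Each camera call takes 0.05 s, during which the arm holds its last target. There are 200 camera calls.

### The job

The painting session is over: clear the board. The paint tubes are smeared with paint, so keep your fingers off them: take the straightedge by its grip and with it sweep all the tubes together over the board's far edge into the white tray, until every one lies flat in it, then lay the straightedge back flat on the board along the near edge. Also put the pieces of the writing set at the right (ink stick, inkstone, seal stone, seal-paste box, water dropper, whichever are there) each down into the pocket of its own shape in the wooden set tray, and leave the water bowl, brush pot and pen alone.

Things in the scene. Friction and masses are not known exactly. Their poses are not given: they have to be found in the camera images.
- board: wooden drawing board, 230 (x) x 300 (y) x 15 mm thick, lying on the desk in front of the robot and fixed there, a blank sheet taped on it with brown tape. Origin at the centre of its underside (desk level); x points across the board from its near edge (x = -115) to its far edge (x = +115), y along those edges.
- tray: fixed white tube tray butted against the board's far edge, axes parallel to the board's. Outside 150 (x) x 292 (y) mm, walls 5 mm thick; floor top 5 mm above the desk; its near lip (x = -75) is 14 mm high, just under the board's top, so that things swept over the board's far edge drop about 10 mm on to the tray floor; the other three walls are 40 mm high. Origin at the centre of its underside (desk level).
- tube1_c (a point): half-used metal paint tube with white cap, lying on the board (may be absent: 3 to 5 are there). 80 long (own x, cap to +x) x 26 wide x 20 mm high, 50 g; flattened, does not roll on the board, may come to rest on its side. The point is its centre, half-way up.
- tube2_c (a point): half-used metal paint tube with white cap, lying on the board (may be absent: 3 to 5 are there). 80 long (own x, cap to +x) x 26 wide x 20 mm high, 50 g; flattened, does not roll on the board, may come to rest on its side. The point is its centre, half-way up.
- tube3_c (a point): half-used metal paint tube with white cap, lying on the board (may be absent: 3 to 5 are there). 80 long (own x, cap to +x) x 26 wide x 20 mm high, 50 g; flattened, does not roll on the board, may come to rest on its side. The point is its centre, half-way up.
- tube4_c (a point): half-used metal paint tube with white cap, lying on the board (may be absent: 3 to 5 are there). 80 long (own x, cap to +x) x 26 wide x 20 mm high, 50 g; flattened, does not roll on the board, may come to rest on its side. The point is its centre, half-way up.
- tube5_c (a point): half-used metal paint tube with white cap, lying on the board (may be absent: 3 to 5 are there). 80 long (own x, cap to +x) x 26 wide x 20 mm high, 50 g; flattened, does not roll on the board, may come to rest on its side. The point is its centre, half-way up.
- straightedge_grip (a point): loose straightedge lying along the board's near edge: aluminium bar 44 (x) x 260 (y) x 22 mm high, with an upright wooden grip rail on its middle, 14 thick (x) x 100 long (y), 22 to 60 mm above the bar's underside; 0.28 kg. The point is mid-rail, 41 mm above the underside; z up. Held by the rail, fingers stay above the tubes; held 2 to 5 mm off the board it still pushes tubes, pressed down it drags.
- settray: fixed wooden set tray, plate 250 (x) x 230 (y) x 16 mm thick on the desk at the robot's left, with five pockets 9 mm deep, each the outline of one piece of the writing set plus 5 mm overall, edges bevelled 2 mm. Origin at the centre of its underside.
- stick_c (a point): ink stick: black bar 110 (x) x 24 (y) x 24 mm high, 90 g, loose on the desk at the robot's right (one of the five pieces may be absent). The point is its centre, half-way up.
- nest_stick (a point): long narrow pocket 115 x 29 mm (long along x) in the set tray, for the ink stick. The point is the middle of the pocket's floor, 7 mm above the desk; axes are those of the set tray.
- stone_c (a point): inkstone: dark slate slab 96 (x) x 56 (y) x 28 mm high with a raised rim, 0.32 kg, loose on the desk at the robot's right (one of the five pieces may be absent). The point is its centre, half-way up.
- nest_stone (a point): big rectangular pocket 101 x 61 mm (long along x) in the set tray, for the inkstone. The point is the middle of the pocket's floor, 7 mm above the desk; axes are those of the set tray.
- seal_c (a point): seal stone lying on its side: pale stone bar 70 (x, rounded end at +x) x 34 (y) x 32 mm high, 0.16 kg, loose on the desk at the robot's right (one of the five pieces may be absent). The point is its centre, half-way up.
- nest_seal (a point): short rectangular pocket 75 x 39 mm (long along x) in the set tray, for the seal stone. The point is the middle of the pocket's floor, 7 mm above the desk; axes are those of the set tray.
- paste_c (a point): seal-paste box: round white ceramic box with a lid that stays on, 56 mm across, 30 mm high, 0.12 kg, loose on the desk at the robot's right (one of the five pieces may be absent). The point is its centre, half-way up.
- nest_paste (a point): round pocket, 61 mm across in the set tray, for the seal-paste box. The point is the middle of the pocket's floor, 7 mm above the desk; axes are those of the set tray.
- dropper_c (a point): water dropper: square white ceramic box 48 x 48 mm, 28 mm high with a stepped top, a tiny spout at +x near its top, 0.11 kg; either way round fits its pocket, loose on the desk at the robot's right (one of the five pieces may be absent). The point is its centre, half-way up.
- nest_dropper (a point): square pocket 53 x 53 mm in the set tray, for the water dropper. The point is the middle of the pocket's floor, 7 mm above the desk; axes are those of the set tray.
- waterbowl_rim (a point): bystander: clear plastic water bowl, 110 mm across and 45 mm high; the point is the centre of its mouth. Leave it alone.
- brushpot: bystander: white ceramic brush pot, 80 mm across, 215 mm high with its brushes; origin at its foot. Leave it alone.
- pen: bystander: black pen 140 mm long on the desk near the robot; origin at its middle, at desk level. Leave it alone.

How it is judged (in metres and radians):
On the way, in this order (a step that is already met when the one before it is completed fails the run):
1. the straightedge bears on the tubes ((contact force between straightedge and tube1 above 0.05 N or contact force between straightedge and tube2 above 0.05 N or contact force between straightedge and tube3 above 0.05 N or contact force between straightedge and tube4 above 0.05 N or contact force between straightedge and tube5 above 0.05 N)), for 0.05 s.
2. every tube that is there lies flat in the white tray (x of tube1_c in the frame of tray between -0.059 and 0.07 m and y of tube1_c in the frame of tray between -0.141 and 0.141 m and z of each of tube1_c, tube2_c, tube3_c, tube4_c, tube5_c in the frame of tray below 0.042 m and angle between tube1_c's own x axis and vertical between 1.47 and 1.67 rad and x of tube2_c in the frame of tray between -0.059 and 0.07 m and y of tube2_c in the frame of tray between -0.141 and 0.141 m and angle between tube2_c's own x axis and vertical between 1.47 and 1.67 rad and x of tube3_c in the frame of tray between -0.059 and 0.07 m and y of tube3_c in the frame of tray between -0.141 and 0.141 m and angle between tube3_c's own x axis and vertical between 1.47 and 1.67 rad and x of tube4_c in the frame of tray between -0.059 and 0.07 m and y of tube4_c in the frame of tray between -0.141 and 0.141 m and angle between tube4_c's own x axis and vertical between 1.47 and 1.67 rad and x of tube5_c in the frame of tray between -0.059 and 0.07 m and y of tube5_c in the frame of tray between -0.141 and 0.141 m and angle between tube5_c's own x axis and vertical between 1.47 and 1.67 rad), for 0.2 s.
At the end, for the whole second after the job is handed in: All tubes inside the tray, their length level within 0.10 rad; straightedge flat on the board, middle 5 to 65 mm from the near edge and 60 mm of centre sideways, parallel within 0.20 rad; every set piece in its own pocket: centre within 6 mm, height within 4 mm, turned within 0.15 rad; all at rest (all of step 2 and horizontal distance between stick_c and nest_stick below 0.006 m and z of stick_c in the frame of nest_stick between 0.008 and 0.016 m and angle between each of stick_c, stone_c, seal_c, paste_c, dropper_c's own z axis and vertical below 0.08 rad and angle between the x axis of stick_c and the x axis of nest_stick, either way round below 0.15 rad and horizontal distance between stone_c and nest_stone below 0.006 m and z of stone_c in the frame of nest_stone between 0.01 and 0.018 m and angle between the x axis of stone_c and the x axis of nest_stone, either way round below 0.15 rad and horizontal distance between seal_c and nest_seal below 0.006 m and z of seal_c in the frame of nest_seal between 0.012 and 0.02 m and angle between the x axis of seal_c and the x axis of nest_seal, either way round below 0.15 rad and horizontal distance between paste_c and nest_paste below 0.006 m and z of paste_c in the frame of nest_paste between 0.011 and 0.019 m and horizontal distance between dropper_c and nest_dropper below 0.006 m and z of dropper_c in the frame of nest_dropper between 0.01 and 0.018 m and (angle between the x axis of dropper_c and the x axis of nest_dropper, either way round below 0.15 rad or angle between the x axis of dropper_c and the y axis of nest_dropper, either way round below 0.15 rad) and x of straightedge_grip in the frame of board between -0.11 and -0.05 m and y of straightedge_grip in the frame of board between -0.06 and 0.06 m and z of straightedge_grip in the frame of board between 0.052 and 0.06 m and angle between straightedge_grip's own z axis and vertical below 0.06 rad and angle between the y axis of straightedge_grip and the y axis of board, either way round below 0.2 rad and linear speed of each of tube1, tube2, tube3, tube4, tube5, stick, stone, seal, paste, dropper, straightedge below 0.02 m/s); the robot touches nothing.
It fails at once if fingers touch a paint tube (contact force between the fingers and tube1 above 0.5 N or contact force between the fingers and tube2 above 0.5 N or contact force between the fingers and tube3 above 0.5 N or contact force between the fingers and tube4 above 0.5 N or contact force between the fingers and tube5 above 0.5 N).
It fails at once if a bystander is moved more than 30 mm (distance of any of waterbowl_rim, brushpot, pen from where it was at the start of the episode above 0.03 m).
Of tube1, tube2, tube3, tube4, tube5 only 3 to 5 are there at a start; the rules pass over those that are not, and their reading is None.
Of stick, stone, seal, paste, dropper only 4 to 5 are there at a start; the rules pass over those that are not, and their reading is None.
At some moment in a run one of tube1, tube2, tube3, tube4, tube5, stick, stone, seal, paste, dropper may be knocked a few centimetres aside while the robot is not near it.
Once in a run the grip may slacken for a moment while it holds something.
It also fails if it takes over 210 s, if anything falls off the work surface, if the arm or the gripper's body presses on something with over 40 N, if the wrist force passes 120 N, or if a joint passes its speed limit or range.

## Working session

There is one attempt and no reset: what is moved stays moved. The work goes in short steps, Python scripts to look and compute and a tool call to move; the robot and the scene stay as the last step left them, time stands still between calls to the robot, and variables do not carry over. Pictures are saved under pics/ and viewed, about 12 in all and at most 16, crops included, and the job is handed in when it is done.

Besides the shell and the picture viewer there is one more tool, called after "Emit:" in YAML: its name, and indented under it one key for each argument. arm_command: Moves the arm, as the interface text tells. Its arguments: {"type":"object","properties":{"increments":{"type":"array"},"grip_force":{"type":"number"}},"required":["increments"]}

```bash
mkdir -p pics
cat > h.py <<'E'
import numpy as np, cv2
from workcell import bot
from scipy.spatial.transform import Rotation as R
def rot(a):
    a=np.array(a,float)
    return a if a.shape==(3,3) else R.from_euler('xyz',a,degrees=True).as_matrix()
def cam(n,save=None):
    c=bot.camera(n)
    if save: cv2.imwrite('pics/'+save,c['color'][:,:,::-1])
    return c
def K(c): return np.array([[c['fx'],0,c['cx']],[0,c['fy'],c['cy']],[0,0,1.]])
def px2w(c,uv,z):
    uv=np.array(uv,float).reshape(-1,1,2)
    n=cv2.undistortPoints(uv,K(c),np.array([c['k1'],0,0,0.])).reshape(-1,2)
    d=np.c_[n[:,0],-n[:,1],-np.ones(len(n))]@rot(c['attitude']).T
    o=np.array(c['origin']); z=np.broadcast_to(z,len(n))
    return o+d*((z-o[2])/d[:,2])[:,None]
def w2px(c,P):
    q=(np.array(P,float).reshape(-1,3)-c['origin'])@rot(c['attitude'])
    x=-q[:,0]/q[:,2]; y=q[:,1]/q[:,2]; f=1+c['k1']*(x*x+y*y)
    return np.c_[c['fx']*x*f+c['cx'],c['fy']*y*f+c['cy']]
E
python3 - <<'E'
from h import *
for n in ('scene','top'):
    c=cam(n,n+'0.png'); print({k:v for k,v in c.items() if k!='color'})
print(bot.get_obs())
E
```

```text
{'fx': 476.6013944682444, 'fy': 476.6013944682444, 'cx': 328.5455496990929, 'cy': 238.1403966088342, 'k1': -0.07802272528023928, 'origin': array([1.17148865, 0.26108421, 1.05032084]), 'attitude': array([ 35.848734  ,   0.46641377, 110.48164   ])}
{'fx': 562.1541130978379, 'fy': 562.1541130978379, 'cx': 315.392321847437, 'cy': 242.52829646376335, 'k1': 0.029467479714412635, 'origin': array([0.36762504, 0.00997949, 1.20765284]), 'attitude': array([  8.31662683,   0.55421949, -89.21516435])}
{'time': 0.1, 'q': array([-6.34825672e+01,  5.00926837e+00,  1.00386373e+01,  9.50997846e+01,
        3.53215870e-03,  8.99989256e+01]), 'qd': array([ 0.01925966, -0.08537289,  0.00856663,  0.02523552, -0.07130786,
       -0.05256533]), 'joint_efforts': array([-1.62759578e-03, -5.21562231e+01,  4.65652978e+01,  1.59131724e-02,
       -1.18031262e-04,  2.28368646e-05]), 'ee_pos': array([ 0.24548142, -0.49194527,  0.23063811]), 'tcp_rot': array([-1.79929584e+02, -3.53347647e-03,  2.65185029e+01]), 'wrist_force': array([-0.42265525,  1.73483687, -0.94243772]), 'torque': array([ 3.25808051e-05, -1.96524710e-03, -3.33233351e-02]), 'opening': 0.08573451432726475}
```

View pics/top0.png

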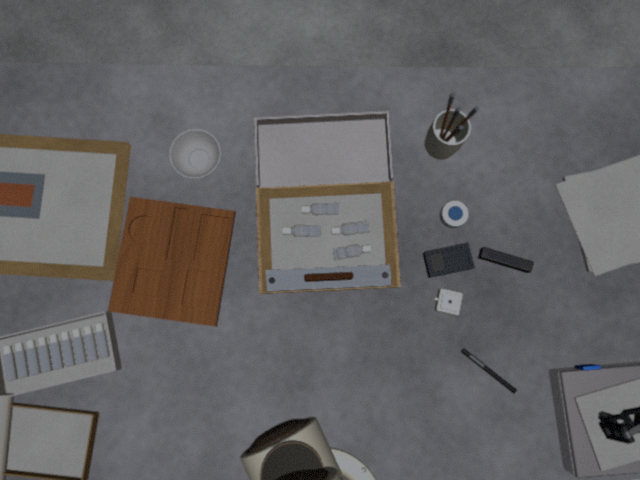

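View pics/scene0.png

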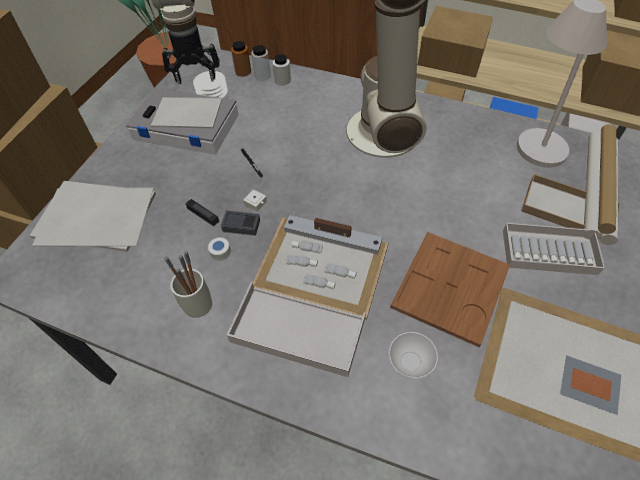

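The top view shows the board at about (330,237), with four tubes at (322,209), (303,231), (350,229) and (352,252). The rail is at (329,277) and the tray at (323,150). The pieces are the paste box (455,214), inkstone (449,260), stick (506,260) and dropper (450,302); there is no seal stone. The set tray is at (172,261). I'll zoom in next.

Run:
```python
import cv2,numpy as np
i=cv2.imread('pics/top0.png')
def crop(x,y,w,h,s,n):
    c=cv2.resize(i[y:y+h,x:x+w],None,fx=s,fy=s,interpolation=cv2.INTER_CUBIC)
    c=np.clip(c.astype(float)*1.7,0,255).astype('uint8'); cv2.imwrite('pics/'+n,c)
crop(100,185,150,150,4,'a.png'); crop(245,100,165,200,3,'b.png'); crop(415,190,130,140,4,'c.png')
```

```text
(no output)
```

View pics/a.png

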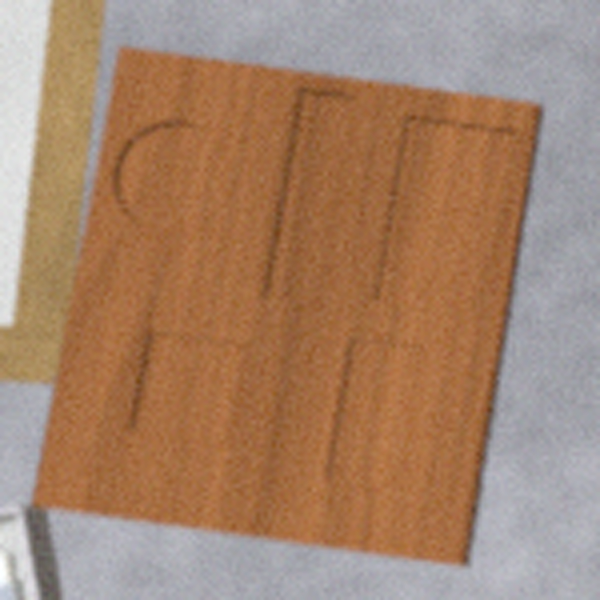

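View pics/b.png

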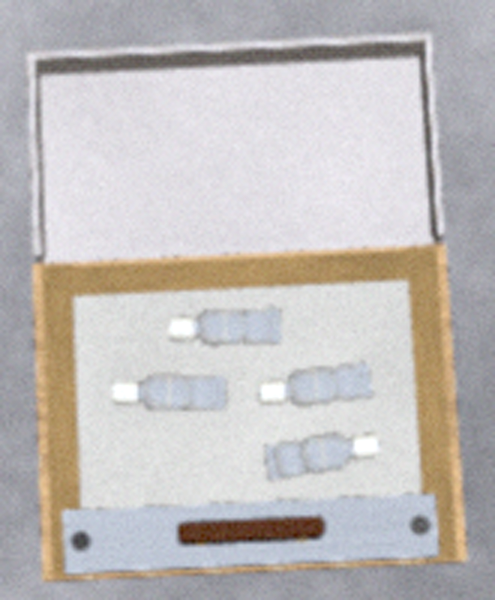

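View pics/c.png

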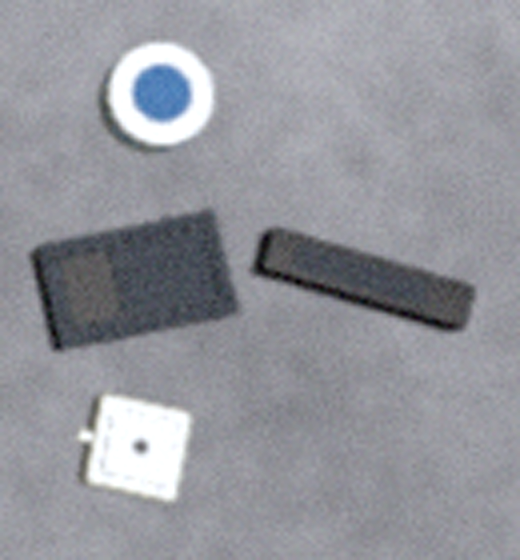

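Zoom: the set tray has a round pocket top-left, the stick pocket at centre top and the stone pocket top-right. The dropper pocket is bottom-left and the seal pocket bottom-right. All the pieces look clear. Next I'll work out world positions and rectified views of the set tray from both cameras.

```bash
cat >> h.py <<'E'
def crop2full(p,x,y,s): return (np.array(p,float)+.5)/s-.5+[x,y]
def mean(n,k=8):
    cs=[bot.camera(n) for _ in range(k)]; c=cs[0]
    c['color']=np.mean([q['color'] for q in cs],0).astype(np.float32); return c
def rectify(c,org,yaw,hx,hy,z,mm=0.4):
    """patch in frame at org,yaw (deg): image up=+x, left=+y"""
    nx,ny=int(2*hx/mm*1000),int(2*hy/mm*1000)
    r,k=np.mgrid[0:nx,0:ny]; X=hx-r*mm/1000; Y=hy-k*mm/1000
    a=np.radians(yaw); W=np.stack([org[0]+X*np.cos(a)-Y*np.sin(a),org[1]+X*np.sin(a)+Y*np.cos(a),np.full(X.shape,z)],-1)
    m=w2px(c,W).astype(np.float32).reshape(nx,ny,2)
    return cv2.remap(c['color'],m[...,0],m[...,1],cv2.INTER_CUBIC)
def rectfit(P):
    P=np.array(P)[:,:2]; r=cv2.minAreaRect(P.astype(np.float32)*1000); return r
E
python3 - <<'E'
from h import *
import pickle
t=mean('top'); s=mean('scene'); pickle.dump((t,s),open('m0.pkl','wb'))
def show(n,p,x,y,sc,z):
    W=px2w(t,crop2full(p,x,y,sc),z); print(n,'ctr',W.mean(0).round(4)[:2]); print(' sides',[ (round(float(np.hypot(*(W[(i+1)%len(W)]-W[i])[:2])),4), round(float(np.degrees(np.arctan2(*(W[(i+1)%len(W)]-W[i])[1::-1]))),1)) for i in range(len(W))]); return W
A=(100,185,4);B=(245,100,3);C=(415,190,4)
show('settray',[(120,47),(541,104),(467,564),(35,507)],*A,.016)
show('board',[(35,266),(443,245),(467,562),(45,580)],*B,.015)
show('tray',[(29,54),(431,36)],*B,.04)
show('bar',[(62,511),(436,494),(438,556),(63,573)],*B,.037)
show('rail',[(179,521),(325,516),(325,539),(179,544)],*B,.075)
show('stone',[(35,246),(210,208),(240,312),(55,347)],*C,.028)
show('stick',[(270,228),(475,287),(462,325),(256,268)],*C,.024)
show('drop',[(102,394),(190,409),(176,500),(88,483)],*C,.026)
show('paste',[(163,93)],*C,.030)
for n,p in dict(t1=[(170,326),(281,327)],t2=[(111,391),(228,391)],t3=[(260,391),(371,381)],t4=[(378,445),(265,462)]).items(): show(n,p,*B,.025)
print(px2w(s,[(413,345),(190,300)],.045), px2w(t,[(195,153),(452,125)],.045))
# settray in scene: corners
Ws=px2w(s,[(429,233),(508,265),(477,343),(391,306)],.016); print('settray scene',Ws.mean(0),Ws)
o=(0.0,0.0)
E
```

```text
settray ctr [0.5    0.3283]
 sides [(0.2309, -97.1), (0.2481, 173.0), (0.2297, 83.2), (0.2496, -6.7)]
board ctr [ 0.5548 -0.001 ]
 sides [(0.2962, -86.3), (0.2298, -176.1), (0.2979, 93.2), (0.2274, 3.4)]
tray ctr [0.8183 0.0147]
 sides [(0.2906, -86.8), (0.2906, 93.2)]
bar ctr [ 0.4653 -0.0034]
 sides [(0.2608, -86.7), (0.0431, -178.5), (0.2601, 93.3), (0.0431, 2.5)]
rail ctr [ 0.4644 -0.0045]
 sides [(0.0983, -87.3), (0.0155, -179.8), (0.0981, 92.7), (0.0155, 1.0)]
stone ctr [ 0.508  -0.2564]
 sides [(0.0947, -76.9), (0.0567, -165.5), (0.0988, 101.5), (0.0541, 10.3)]
stick ctr [ 0.5107 -0.3778]
 sides [(0.1099, -105.8), (0.0215, 159.3), (0.11, 74.9), (0.0228, -20.4)]
drop ctr [ 0.4201 -0.2571]
 sides [(0.0461, -98.9), (0.048, 169.9), (0.046, 79.9), (0.047, -10.0)]
paste ctr [ 0.6069 -0.2728]
 sides [(0.0, 0.0)]
t1 ctr [0.6142 0.0153]
 sides [(0.0794, -89.9), (0.0794, 90.1)]
t2 ctr [0.567  0.0545]
 sides [(0.0832, -89.3), (0.0832, 90.7)]
t3 ctr [ 0.5718 -0.0492]
 sides [(0.0792, -84.1), (0.0792, 95.9)]
t4 ctr [ 0.5235 -0.0537]
 sides [(0.0808, 99.3), (0.0808, -80.7)]
[[ 0.70618674  0.28127905  0.045     ]
 [ 0.7803867  -0.24919205  0.045     ]] [[ 0.7278746   0.28385236  0.045     ]
 [ 0.79568587 -0.26587421  0.045     ]]
settray scene [0.50237448 0.33148862 0.016     ] [[0.36479427 0.24056313 0.016     ]
 [0.39459624 0.45848844 0.016     ]
 [0.63738608 0.4214193  0.016     ]
 [0.61272136 0.20548359 0.016     ]]
```

```bash
cat >> h.py <<'E'
def plan(x,y,z,yaw):
    """needed: turn rz (deg, first), then tool-axis shift in cm at the final yaw"""
    o=bot.get_obs(); r=o['tcp_rot']; p=o['ee_pos']
    rz=-((yaw-r[2]+180)%360-180); d=np.array([x,y,z])-p; a=np.radians(yaw)
    s=[d[0]*np.cos(a)+d[1]*np.sin(a), d[0]*np.sin(a)-d[1]*np.cos(a), -d[2]]
    print('t',round(o['time'],2),'pos',p.round(4),'rpy',np.round(r,2),'open',round(o['opening'],4),'F',np.round(o['wrist_force'],1))
    print('rz %.1f then xyz cm %.2f %.2f %.2f'%(rz,*[100*v for v in s]))
E
python3 - <<'E'
from h import *; import pickle
plan(.465,-.004,.13,93.1)
t,s=pickle.load(open('m0.pkl','rb'))
a=rectify(t,(.5,.3285),-6.9,.13,.12,.016,0.65); b=rectify(s,(.5,.3285),-6.9,.13,.12,.016,0.65)
cv2.imwrite('pics/tray.png',np.clip(np.hstack([a,b])[:,:,::-1]*1.8,0,255).astype('uint8')); print(a.shape)
E
```

```text
t 0.9 pos [ 0.2455 -0.4922  0.2313] rpy [180.     0.    26.52] open 0.0853 F [-0.3  0.4 -0.6]
rz -66.6 then xyz cm 47.56 24.55 10.13
(400, 369, 3)
```

View pics/tray.png

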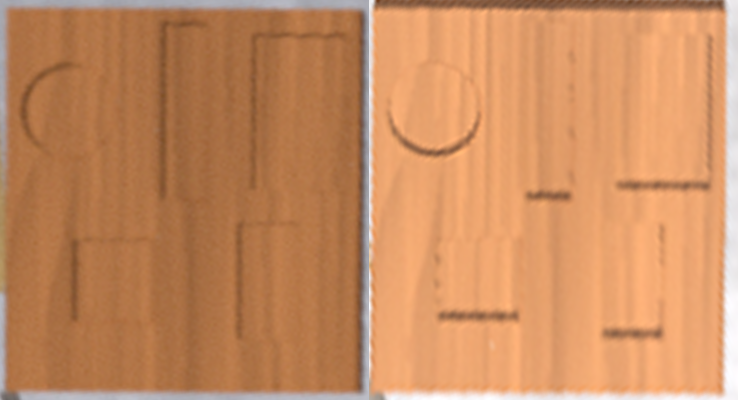

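Emit:
arm_command:
  increments:
    - [0,0,0,0,0,0,-9.5]
    - [0,0,0,0,0,0,-9.5]
    - [0,0,0,0,0,0,-9.5]
    - [0,0,0,0,0,0,-9.5]
    - [0,0,0,0,0,0,-9.5]
    - [0,0,0,0,0,0,-9.5]
    - [0,0,0,0,0,0,-9.6]

```text
time: 1.78
ee_pos: [0.2455, -0.4921, 0.2313]
tcp_rot: [-180.0, -0.0, 93.4]
wrist_force: [0.7, -0.2, 0.6]
opening: 0.0428
```

Emit:
arm_command:
  increments:
    - [0,4.75,2.46,1,0,0,0]
    - [0,4.75,2.46,1,0,0,0]
    - [0,4.75,2.46,1,0,0,0]
    - [0,4.75,2.46,1,0,0,0]
    - [0,4.75,2.46,1,0,0,0]
    - [0,4.75,2.46,1,0,0,0]
    - [0,4.75,2.46,1,0,0,0]
    - [0,4.75,2.46,1,0,0,0]
    - [0,4.75,2.46,1,0,0,0]
    - [0,4.75,2.46,1,0,0,0]

```text
time: 3.02
ee_pos: [0.4659, -0.0027, 0.1312]
tcp_rot: [180.0, 0.0, 93.1]
wrist_force: [0.9, -0.6, 0.1]
opening: 0.0424
```

Both rectified views agree on the pocket layout to about 1–2 mm. In the tray frame that puts paste at (59,75), stick at (59,0), stone at (59,-75) and dropper at (-51,47). Now I'll grip the rail.

Emit:
arm_command:
  increments:
    - [0,-0.13,-0.09,2,0,0,0]
    - [0,0,0,2,0,0,0]
    - [0,0,0,2,0,0,0]
    - [0,0,0,1.4,0,0,0]
    - [0,0,0,1,0,0,0]
    - [0,0,0,0,0,0,0]
    - [1,0,0,0,0,0,0]
    - [1,0,0,0,0,0,0]
    - [1,0,0,0,0,0,0]
    - [1,0,0,0,0,0,0]
  grip_force: 80

```text
time: 4.28
ee_pos: [0.4651, -0.0058, 0.0482]
tcp_rot: [179.9, 0.0, 93.1]
wrist_force: [0.5, 0.4, 6.3]
opening: 0.0122
```

Emit:
arm_command:
  increments:
    - [1,0,0,0,0,0,0]
    - [1,0,0,0,0,0,0]
    - [1,0,0,0,0,0,0]
    - [1,0,0,-0.3,0,0,0]
    - [1,0,0,0,0,0,0]

```text
time: 4.9
ee_pos: [0.4644, -0.0058, 0.0502]
tcp_rot: [-180.0, -0.0, 93.1]
wrist_force: [0.6, 0.6, -3.1]
opening: 0.0124
```

Run:
```python
from h import *
plan(.465,-.004,.05,93.1)
c=cam('top'); i=c['color'][90:310,240:460][:,:,::-1]; i=np.clip(cv2.resize(i,None,fx=2.6,fy=2.6,interpolation=cv2.INTER_CUBIC)*1.6,0,255).astype('uint8'); cv2.imwrite('pics/grip.png',i)
```

```text
t 4.9 pos [ 0.4644 -0.0058  0.0502] rpy [-179.98   -0.     93.11] open 0.0124 F [ 0.6  0.6 -3.1]
rz 0.0 then xyz cm 0.18 0.07 0.02
```

View pics/grip.png

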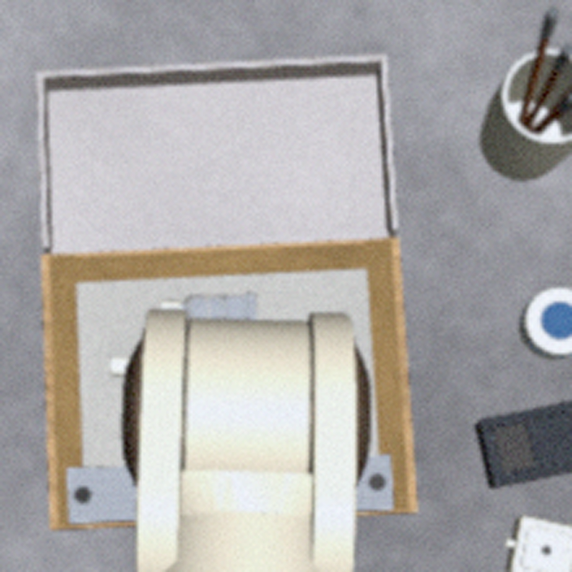

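The straightedge is held about 2–3 mm off the board: wrist force is -3 N and the bar ends at (82,495) and (377,482) look level. Start sweeping.

Emit:
arm_command:
  increments:
    - [1,0,1,0,0,0,0]
    - [1,0,1,0,0,0,0]
    - [1,0,1,0,0,0,0]
    - [1,0,1,0,0,0,0]
    - [1,0,1,0,0,0,0]
    - [1,0,1,0,0,0,0]
    - [1,0,1,0,0,0,0]
    - [1,0,1,0,0,0,0]
    - [1,0,1,0,0,0,0]
    - [1,0,1,0,0,0,0]

```text
time: 6.2
ee_pos: [0.565, -0.0004, 0.0502]
tcp_rot: [-180.0, -0.0, 93.1]
wrist_force: [-1.1, 0.6, -2.2]
opening: 0.0129
```

Emit:
arm_command:
  increments:
    - [1,0,1,0,0,0,0]
    - [1,0,1,0,0,0,0]
    - [1,0,1,0,0,0,0]
    - [1,0,1,0,0,0,0]
    - [1,0,1,0,0,0,0]
    - [1,0,0.5,0,0,0,0]
    - [1,0,0,0,0,0,0]

```text
time: 7.08
ee_pos: [0.6196, 0.0026, 0.0502]
tcp_rot: [180.0, -0.0, 93.1]
wrist_force: [-0.6, -0.4, -2.7]
opening: 0.0127
```

Run:
```python
from h import *
plan(.68,-.004,.05,93.1)
c=cam('scene'); i=c['color'][180:390,210:410][:,:,::-1]; i=np.clip(cv2.resize(i,None,fx=2.8,fy=2.8,interpolation=cv2.INTER_CUBIC)*1.2,0,255).astype('uint8'); cv2.imwrite('pics/sw1.png',i)
```

```text
t 7.08 pos [0.6196 0.0026 0.0502] rpy [180.    -0.    93.12] open 0.0127 F [-0.6 -0.4 -2.7]
rz 0.0 then xyz cm -0.99 5.99 0.02
```

View pics/sw1.png

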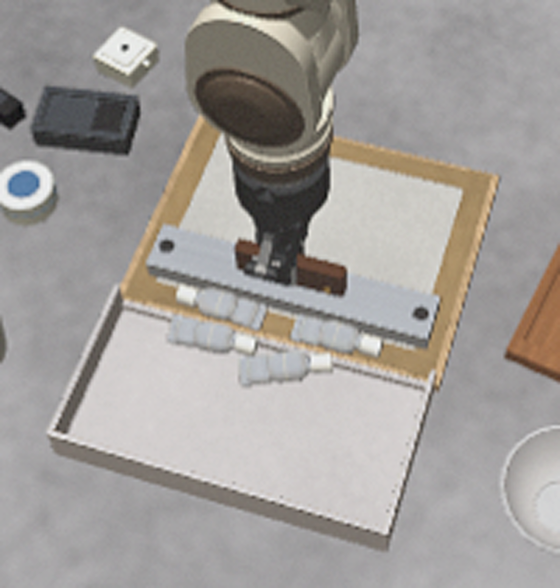

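The bar is pushing all four tubes; two are at or over the edge, around (285,365) and (210,333), and two are against the bar. Continuing slowly past the edge.

Emit:
arm_command:
  increments:
    - [1,0,0.7,0,0,0,0]
    - [1,0,0.7,0,0,0,0]
    - [1,0,0.7,0,0,0,0]
    - [1,0,0.7,0,0,0,0]
    - [1,0,0.7,0,0,0,0]
    - [1,0,0.7,0,0,0,0]
    - [1,0,0.7,0,0,0,0]
    - [1,0,0.7,0,0,0,0]
    - [1,0,0.7,0,0,0,0]
    - [1,0,0,0,0,0,0]

```text
time: 8.38
ee_pos: [0.6828, 0.0061, 0.0502]
tcp_rot: [180.0, 0.0, 93.1]
wrist_force: [-0.3, 0.2, -3.8]
opening: 0.0129
```

Run:
```python
from h import *
plan(.69,-.004,.05,93.1)
c=cam('scene'); i=c['color'][180:390,210:410][:,:,::-1]; i=np.clip(cv2.resize(i,None,fx=2.8,fy=2.8,interpolation=cv2.INTER_CUBIC)*1.2,0,255).astype('uint8'); cv2.imwrite('pics/sw2.png',i)
```

```text
t 8.38 pos [0.6828 0.0061 0.0502] rpy [179.98   0.    93.12] open 0.0129 F [-0.3  0.2 -3.8]
rz 0.0 then xyz cm -1.04 0.67 0.02
```

View pics/sw2.png

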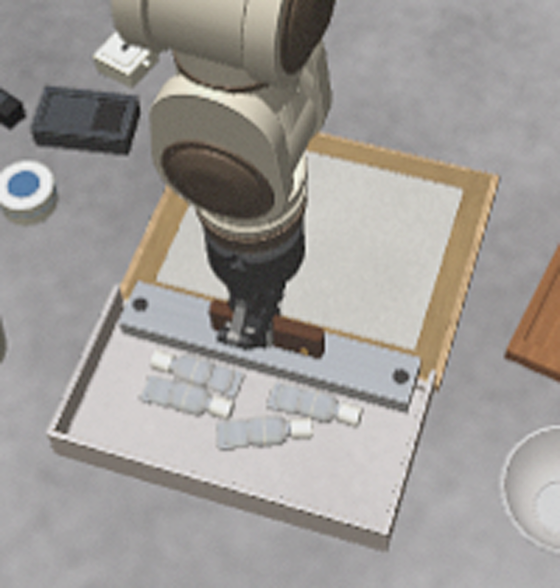

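All four tubes are in the tray. I'll nudge a little further to be sure, then return.

Emit:
arm_command:
  increments:
    - [1,0,0.5,0,0,0,0]
    - [1,0,0.5,0,0,0,0]
    - [1,0,0,0,0,0,0]
    - [1,0,-0.5,-0.5,0,0,0]
    - [1,0,-2,-0.3,0,0,0]
    - [1,0,-2,0,0,0,0]
    - [1,0,-2,0,0,0,0]
    - [1,0,-2.5,0,0,0,0]
    - [1,0,-2.5,0,0,0,0]
    - [1,0,-2.5,0,0,0,0]

```text
time: 9.68
ee_pos: [0.5514, -0.0011, 0.0589]
tcp_rot: [179.9, 0.0, 93.1]
wrist_force: [0.1, 0.3, -2.4]
opening: 0.0127
```

Run:
```python
from h import *
plan(.470,-.0055,.0485,93.1)
c=cam('top'); i=c['color'][90:310,240:420][:,:,::-1]; i=np.clip(cv2.resize(i,None,fx=2.6,fy=2.6,interpolation=cv2.INTER_CUBIC)*1.6,0,255).astype('uint8'); cv2.imwrite('pics/sw3.png',i)
```

```text
t 9.68 pos [ 0.5514 -0.0011  0.0589] rpy [179.95   0.    93.12] open 0.0127 F [ 0.1  0.3 -2.4]
rz 0.0 then xyz cm -0.00 -8.15 1.04
```

View pics/sw3.png

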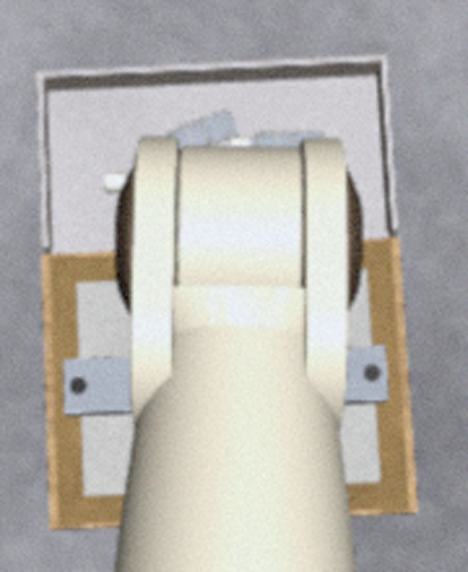

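The arm hides the tray here; the bar is still level. Lay it down now.

Emit:
arm_command:
  increments:
    - [1,0,-2.15,0,0,0,0]
    - [1,0,-2,0,0,0,0]
    - [1,0,-2,0,0,0,0]
    - [1,0,-2,0,0,0,0]
    - [1,0,0,0.5,0,0,0]
    - [1,0,0,0.3,0,0,0]
    - [1,0,0,0.2,0,0,0]
    - [1,0,0,0.1,0,0,0]
    - [1,0,0,0,0,0,0]

```text
time: 10.85
ee_pos: [0.4715, -0.0054, 0.0482]
tcp_rot: [180.0, 0.0, 93.1]
wrist_force: [-5.3, -0.9, 7.0]
opening: 0.0126
```

Run:
```python
from h import *
plan(.470,-.0055,.0485,93.1)
```

```text
t 10.85 pos [ 0.4715 -0.0054  0.0482] rpy [179.98   0.    93.12] open 0.0126 F [-5.3 -0.9  7. ]
rz 0.0 then xyz cm -0.00 -0.15 -0.03
```

Emit:
arm_command:
  increments:
    - [0.3,0,0,0,0,0,0]
    - [0.3,0,0,0,0,0,0]
    - [0.3,0,0,0,0,0,0]
    - [0.3,0,0,-1,0,0,0]
    - [0.3,0,0,-2.5,0,0,0]
    - [-0.5,0,0,-3.5,0,0,0]
    - [-0.5,0,0,-3,0,0,0]
    - [-0.5,0,0,0,0,0,6.5]
    - [-0.5,0,0,0,0,0,6.5]
    - [-0.5,0,0,0,0,0,0]

```text
time: 12.1
ee_pos: [0.4712, -0.0055, 0.1479]
tcp_rot: [180.0, -0.0, 80.2]
wrist_force: [0.3, -0.3, 0.2]
opening: 0.0644
```

Emit:
arm_command:
  increments:
    - [-0.5,-4.3,-0.12,0,0,0,0]
    - [-0.5,-4.3,-0.12,0,0,0,0]
    - [-0.5,-4.3,-0.12,0,0,0,0]
    - [-0.5,-4.3,-0.12,0,0,0,0]
    - [-0.5,-4.3,-0.12,0,0,0,0]
    - [-0.5,-4.2,-0.14,0,0,0,0]
    - [-0.5,0,0,0,0,0,0]

```text
time: 12.98
ee_pos: [0.4189, -0.2595, 0.1473]
tcp_rot: [-180.0, 0.0, 80.1]
wrist_force: [-1.5, 0.1, 0.3]
opening: 0.0642
```

Run:
```python
from h import *
plan(.42,-.257,.015,80.1)
def cr(c,x,y,w,h,g,s): return np.clip(cv2.resize(c['color'][y:y+h,x:x+w][:,:,::-1],None,fx=s,fy=s,interpolation=cv2.INTER_CUBIC)*g,0,255).astype('uint8')
t=cam('top');s=cam('scene')
a=cr(t,250,105,155,195,1.6,2.5); b=cr(s,170,180,225,195,1.2,1.8); b=cv2.resize(b,(400,487)); a=cv2.resize(a,(387,487))
cv2.imwrite('pics/d.png',np.hstack([a,b]))
```

```text
t 12.97 pos [ 0.4189 -0.2595  0.1473] rpy [-1.7999e+02  1.0000e-02  8.0080e+01] open 0.0642 F [-1.5  0.1  0.3]
rz -0.0 then xyz cm 0.26 0.06 13.23
```

View pics/d.png

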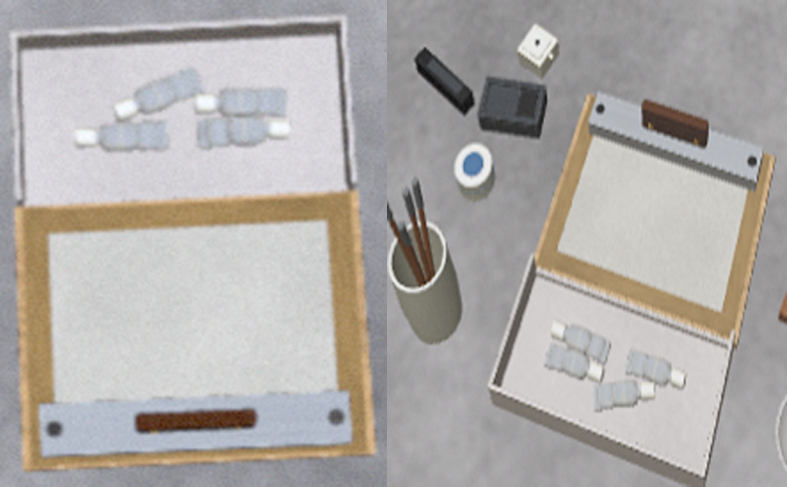

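Tubes lie flat on the tray floor in four separate spots, and the straightedge is flat at the near edge. On to the dropper.

Emit:
arm_command:
  increments:
    - [-0.5,0.26,0.06,3,0,0,0]
    - [-0.5,0,0,3,0,0,0]
    - [-0.5,0,0,3,0,0,0]
    - [-0.5,0,0,3,0,0,0]
    - [-0.5,0,0,1.6,0,0,0]
    - [-0.5,0,0,0,0,0,0]
    - [1,0,0,0,0,0,0]
    - [1,0,0,0,0,0,0]
    - [1,0,0,0,0,0,0]
    - [1,0,0,0,0,0,0]
  grip_force: 60

```text
time: 14.32
ee_pos: [0.4216, -0.2554, 0.013]
tcp_rot: [179.9, 0.0, 80.1]
wrist_force: [0.4, 1.7, 6.4]
opening: 0.0461
```

Emit:
arm_command:
  increments:
    - [1,0,0,0,0,0,0]
    - [1,0,0,0,0,0,0]
    - [1,0,0,-1,0,0,0]
    - [1,0,0,-3,0,0,0]
    - [1,0,0,-3,0,0,0]
    - [1,0,0,-3,0,0,0]
    - [1,0,0,0,0,0,0]

```text
time: 15.2
ee_pos: [0.4218, -0.2557, 0.1142]
tcp_rot: [179.8, 0.1, 80.1]
wrist_force: [-0.4, 0.8, -1.7]
opening: 0.0463
```

```bash
cat > nests.py <<'E'
import numpy as np
O=np.array([.5,.3296]); yaw=-6.9
def nest(x,y):
    a=np.radians(yaw); return O+np.array([[np.cos(a),-np.sin(a)],[np.sin(a),np.cos(a)]])@[x,y]
N=dict(paste=nest(.0595,.075),stick=nest(.059,0),stone=nest(.059,-.0745),dropper=nest(-.051,.0467))
E
python3 - <<'E'
from h import *; from nests import *
print(N)
plan(*N['dropper'],.11,83.1)
c=cam('scene','e.png'); i=c['color'][90:250,180:400][:,:,::-1]; cv2.imwrite('pics/e.png',np.clip(cv2.resize(i,None,fx=3,fy=3,interpolation=cv2.INTER_CUBIC)*1.3,0,255).astype('uint8'))
E
```

```text
{'paste': array([0.56807932, 0.39690866]), 'stick': array([0.55857268, 0.32251193]), 'stone': array([0.54962249, 0.2485515 ]), 'dropper': array([0.45497977, 0.38208875])}
t 15.2 pos [ 0.4218 -0.2557  0.1142] rpy [1.7976e+02 1.0000e-01 8.0110e+01] open 0.0463 F [-0.4  0.8 -1.7]
rz -3.0 then xyz cm 63.71 -4.36 0.42
```

Emit:
arm_command:
  increments:
    - [1,0,0,-3,0,0,-3]
    - [1,3,-0.3,0,0,0,0]
    - [1,4,-0.3,0,0,0,0]
    - [1,4.5,-0.3,0,0,0,0]
    - [1,4.5,-0.3,0,0,0,0]
    - [1,4.5,-0.3,0,0,0,0]
    - [1,4.5,-0.3,0,0,0,0]
    - [1,4.5,-0.3,0,0,0,0]
    - [1,4.5,-0.3,0,0,0,0]
    - [1,4.5,-0.3,0,0,0,0]

```text
time: 16.5
ee_pos: [0.4394, 0.1319, 0.1401]
tcp_rot: [-179.9, 0.0, 83.1]
wrist_force: [0.5, -0.2, -0.8]
opening: 0.0462
```

Emit:
arm_command:
  increments:
    - [1,4.5,-0.3,0,0,0,0]
    - [1,4.5,-0.3,0,0,0,0]
    - [1,4.5,-0.3,0,0,0,0]
    - [1,4.5,-0.3,0,0,0,0]
    - [1,4,-0.3,0,0,0,0]
    - [1,3.2,-0.16,0,0,0,0]
    - [1,0,0,3,0,0,0]
    - [1,0,0,3,0,0,0]
    - [1,0,0,0,0,0,0]
    - [1,0,0,0,0,0,0]

```text
time: 17.75
ee_pos: [0.4538, 0.3827, 0.0819]
tcp_rot: [180.0, -0.0, 83.1]
wrist_force: [-0.6, 0.3, 0.0]
opening: 0.0464
```

Run:
```python
from h import *; from nests import *
plan(.455,.3822,.035,83.1)
```

```text
t 17.75 pos [0.4538 0.3827 0.0819] rpy [ 1.7999e+02 -1.0000e-02  8.3110e+01] open 0.0464 F [-0.6  0.3  0. ]
rz 0.0 then xyz cm -0.03 0.12 4.69
```

Emit:
arm_command:
  increments:
    - [1,-0.03,0.12,2,0,0,0]
    - [1,0,0,2,0,0,0]
    - [1,0,0,0.9,0,0,0]
    - [1,0,0,0,0,0,0]

```text
time: 18.25
ee_pos: [0.455, 0.3823, 0.0328]
tcp_rot: [180.0, -0.0, 83.1]
wrist_force: [0.4, 0.1, -0.9]
opening: 0.0465
```

Emit:
arm_command:
  increments:
    - [1,0,0,0.4,0,0,0]
    - [1,0,0,0.4,0,0,0]
    - [1,0,0,0,0,0,0]

```text
time: 18.62
ee_pos: [0.4548, 0.3822, 0.0241]
tcp_rot: [-180.0, 0.0, 83.1]
wrist_force: [-0.0, 0.5, -0.8]
opening: 0.0463
```

Emit:
arm_command:
  increments:
    - [1,0,0,0.3,0,0,0]
    - [1,0,0,0.2,0,0,0]
    - [1,0,0,0,0,0,0]

```text
time: 19.0
ee_pos: [0.4549, 0.3823, 0.02]
tcp_rot: [180.0, -0.0, 83.1]
wrist_force: [-2.3, -3.6, 4.4]
opening: 0.046
```

The dropper touched down at the expected depth (TCP 0.020, 4 N). Release and go on to the inkstone.

Emit:
arm_command:
  increments:
    - [-0.3,0,0,0,0,0,0]
    - [-0.3,0,0,0,0,0,0]
    - [-0.3,0,0,0,0,0,0]
    - [-0.3,0,0,-1,0,0,0]
    - [-0.3,0,0,-4,0,0,0]
    - [-0.6,0,0,-5,0,0,0]
    - [-0.6,0,0,-3,0,0,0]
    - [-0.6,0,0,0,0,0,-9.7]
    - [-0.6,0,0,0,0,0,-9.6]

```text
time: 20.12
ee_pos: [0.4551, 0.3825, 0.1507]
tcp_rot: [179.9, -0.0, 102.7]
wrist_force: [-0.4, -0.2, -0.8]
opening: 0.0682
```

Emit:
arm_command:
  increments:
    - [-0.6,-4.5,-0.61,0,0,0,0]
    - [-0.6,-4.5,-0.61,0,0,0,0]
    - [-0.6,-4.5,-0.61,0,0,0,0]
    - [-0.6,-4.5,-0.61,0,0,0,0]
    - [-0.6,-4.5,-0.61,0,0,0,0]
    - [-0.6,-4.5,-0.61,0,0,0,0]
    - [-0.6,-4.5,-0.61,0,0,0,0]

```text
time: 21.0
ee_pos: [0.481, 0.064, 0.1502]
tcp_rot: [179.9, 0.0, 102.4]
wrist_force: [0.3, 0.5, -0.5]
opening: 0.0682
```

Run:
```python
from h import *; from nests import *; import pickle
plan(.508,-.2564,.10,102.4)
t=cam('top'); s=cam('scene')
cv2.imwrite('pics/f.png',np.clip(cv2.resize(t['color'][190:330,415:545][:,:,::-1],None,fx=3,fy=3,interpolation=cv2.INTER_CUBIC)*1.7,0,255).astype('uint8'))
b=rectify(s,(.5,.3285),-6.9,.13,.12,.016,0.6)[:,:,::-1]*1.5
b=cv2.resize(b,(390,420)); cv2.imwrite('pics/f.png',np.hstack([cv2.imread('pics/f.png'),np.clip(b,0,255).astype('uint8')]))
t0=pickle.load(open('m0.pkl','rb'))[0]['color']
d=cv2.GaussianBlur(np.abs(t['color'].astype(float)-t0).max(2),(5,5),0)[190:330,415:545]; print('diff px',(d>25).sum(),np.argwhere(d>25)[:,::-1].mean(0)+[415,190] if (d>25).any() else '')
```

```text
t 21.0 pos [0.481  0.064  0.1502] rpy [1.7993e+02 1.0000e-02 1.0242e+02] open 0.0682 F [ 0.3  0.5 -0.5]
rz 0.0 then xyz cm -31.87 -4.24 5.02
diff px 574 [448.89372822 301.31358885]
```

View pics/f.png

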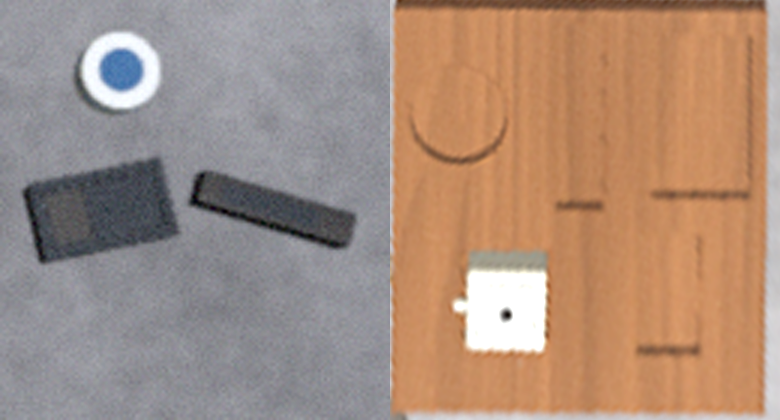

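The dropper sits square in its pocket at (507,312), and the other pieces haven't moved. Pick up the inkstone.

Emit:
arm_command:
  increments:
    - [-0.6,-4.57,-0.61,0,0,0,0]
    - [-0.6,-4.55,-0.61,0,0,0,0]
    - [-0.6,-4.55,-0.61,0,0,0,0]
    - [-0.6,-4.55,-0.61,0,0,0,0]
    - [-0.6,-4.55,-0.6,0,0,0,0]
    - [-0.6,-4.55,-0.6,0,0,0,0]
    - [-0.6,-4.55,-0.6,2,0,0,0]
    - [-0.6,0,0,3,0,0,0]
    - [-0.6,0,0,3,0,0,0]
    - [-0.6,0,0,0,0,0,0]

```text
time: 22.35
ee_pos: [0.5071, -0.254, 0.0676]
tcp_rot: [-179.8, -0.1, 102.4]
wrist_force: [0.0, -0.8, -0.3]
opening: 0.0684
```

```bash
python3 -c "
from h import *
plan(.508,-.2564,.0125,102.4)"
```

```text
t 22.35 pos [ 0.5071 -0.254   0.0676] rpy [-1.7984e+02 -1.4000e-01  1.0243e+02] open 0.0684 F [ 0.  -0.8 -0.3]
rz 0.0 then xyz cm -0.26 0.04 5.51
```

Emit:
arm_command:
  increments:
    - [-0.6,-0.26,0.04,2,0,0,0]
    - [-0.6,0,0,2,0,0,0]
    - [-0.6,0,0,1.5,0,0,0]
    - [-0.6,0,0,0,0,0,0]
    - [1,0,0,0,0,0,0]
    - [1,0,0,0,0,0,0]
    - [1,0,0,0,0,0,0]
    - [1,0,0,0,0,0,0]
    - [1,0,0,0,0,0,0]
  grip_force: 80

```text
time: 23.48
ee_pos: [0.5097, -0.2577, 0.016]
tcp_rot: [179.9, 0.1, 102.4]
wrist_force: [-1.4, 1.0, 5.9]
opening: 0.0534
```

Emit:
arm_command:
  increments:
    - [1,0,0,-0.5,0,0,0]
    - [1,0,0,-2,0,0,0]
    - [1,0,0,-3,0,0,0]
    - [1,0,0,-4,0,0,0]
    - [1,0,0,-4,0,0,0]
    - [1,0,0,0,0,0,-10]
    - [1,0,0,0,0,0,-10]
    - [1,0,0,0,0,0,-10]
    - [1,0,0,0,0,0,-10]
    - [1,0,0,0,0,0,-10]

```text
time: 24.72
ee_pos: [0.5089, -0.2574, 0.1495]
tcp_rot: [-180.0, -0.0, 152.7]
wrist_force: [-0.2, 0.8, -3.3]
opening: 0.0536
```

Emit:
arm_command:
  increments:
    - [1,0,0,0,0,0,-10]
    - [1,0,0,0,0,0,-10.6]
    - [1,0,0,0,0,0,0]

```text
time: 25.1
ee_pos: [0.5089, -0.2573, 0.1494]
tcp_rot: [180.0, -0.0, 172.9]
wrist_force: [0.3, 0.3, -2.6]
opening: 0.0538
```

```bash
python3 -c "
from h import *; from nests import *
plan(*N['stone'],.08,173.1)"
```

```text
t 25.1 pos [ 0.5089 -0.2573  0.1494] rpy [ 1.8000e+02 -1.0000e-02  1.7294e+02] open 0.0538 F [ 0.3  0.3 -2.6]
rz -0.2 then xyz cm 2.04 50.71 6.94
```

Emit:
arm_command:
  increments:
    - [1,0.19,3,0,0,0,-0.2]
    - [1,0.19,4.7,0,0,0,0]
    - [1,0.19,5.1,0,0,0,0]
    - [1,0.19,5.5,0,0,0,0]
    - [1,0.19,5.5,0,0,0,0]
    - [1,0.19,5.5,0,0,0,0]
    - [1,0.19,5.5,0,0,0,0]
    - [1,0.19,5.5,0,0,0,0]
    - [1,0.19,5.4,0,0,0,0]
    - [1,0.19,5,2,0,0,0]

```text
time: 26.35
ee_pos: [0.5508, 0.2507, 0.1308]
tcp_rot: [179.9, 0.2, 172.9]
wrist_force: [-0.4, -0.2, -2.3]
opening: 0.0537
```

Emit:
arm_command:
  increments:
    - [1,0,0,3,0,0,0]
    - [1,0,0,3,0,0,0]
    - [1,0,0,1,0,0,0]
    - [1,0,0,0,0,0,0]

```text
time: 26.85
ee_pos: [0.5499, 0.2481, 0.0593]
tcp_rot: [-180.0, -0.0, 173.1]
wrist_force: [-0.5, 0.1, -1.8]
opening: 0.0535
```

```bash
python3 -c "
from h import *; from nests import *
plan(.551,.2486,.032,173.1)"
```

```text
t 26.85 pos [0.5499 0.2481 0.0593] rpy [-1.7998e+02 -3.0000e-02  1.7309e+02] open 0.0535 F [-0.5  0.1 -1.8]
rz -0.0 then xyz cm -0.10 0.06 2.73
```

Emit:
arm_command:
  increments:
    - [1,-0.1,0.06,1.4,0,0,0]
    - [1,0,0,1.3,0,0,0]
    - [1,0,0,0,0,0,0]

```text
time: 27.22
ee_pos: [0.5514, 0.2488, 0.0319]
tcp_rot: [180.0, 0.0, 173.2]
wrist_force: [1.1, 0.7, -0.1]
opening: 0.0534
```

Emit:
arm_command:
  increments:
    - [1,0,0,0.4,0,0,0]
    - [1,0,0,0.2,0,0,0]
    - [1,0,0,0,0,0,0]

```text
time: 27.6
ee_pos: [0.5508, 0.2491, 0.0285]
tcp_rot: [179.9, 0.0, 173.2]
wrist_force: [-11.1, -1.8, 14.6]
opening: 0.0535
```

Emit:
arm_command:
  increments:
    - [1,0,0,0.2,0,0,0]
    - [1,0,0,0.1,0,0,0]
    - [1,0,0,0,0,0,0]

```text
time: 27.98
ee_pos: [0.5509, 0.2493, 0.0271]
tcp_rot: [179.9, 0.1, 173.2]
wrist_force: [-14.3, -3.2, 25.5]
opening: 0.0534
```

The inkstone caught on the far (+x) bevel: force -11 N in x at TCP z 0.0285. Back up, shift 2 mm toward -x and try again.

Emit:
arm_command:
  increments:
    - [1,0,0,-0.7,0,0,0]
    - [1,0.22,-0.05,0,0,0,0]
    - [1,0,0,0,0,0,0]

```text
time: 28.35
ee_pos: [0.5484, 0.2484, 0.0296]
tcp_rot: [-180.0, -0.1, 173.2]
wrist_force: [-0.6, -0.3, -2.2]
opening: 0.0537
```

Emit:
arm_command:
  increments:
    - [1,0,0,0.4,0,0,0]
    - [1,0,0,0.4,0,0,0]
    - [1,0,0,0,0,0,0]

```text
time: 28.72
ee_pos: [0.5486, 0.2487, 0.0269]
tcp_rot: [179.9, 0.1, 173.2]
wrist_force: [-19.1, -5.6, 37.6]
opening: 0.0537
```

Emit:
arm_command:
  increments:
    - [1,0,0,-0.8,0,0,0]
    - [1,0,0,0,0,0,0]

```text
time: 28.98
ee_pos: [0.5491, 0.2486, 0.0303]
tcp_rot: [180.0, 0.0, 173.2]
wrist_force: [-0.8, 0.1, -2.6]
opening: 0.0532
```

Run:
```python
from h import *
plan(.5486,.2485,.03,173.1)
s=mean('scene',4); t=mean('top',4)
b=rectify(s,(.55,.25),-6.9,.08,.06,.016,0.3)[:,:,::-1]*1.6
a=rectify(t,(.55,.25),-6.9,.08,.06,.016,0.3)[:,:,::-1]*1.8
cv2.imwrite('pics/g.png',np.clip(np.hstack([a,b]),0,255).astype('uint8')); print(a.shape)
```

```text
t 28.98 pos [0.5491 0.2486 0.0303] rpy [1.7998e+02 2.0000e-02 1.7321e+02] open 0.0532 F [-0.8  0.1 -2.6]
rz 0.1 then xyz cm 0.05 -0.02 0.03
(533, 400, 3)
```

View pics/g.png

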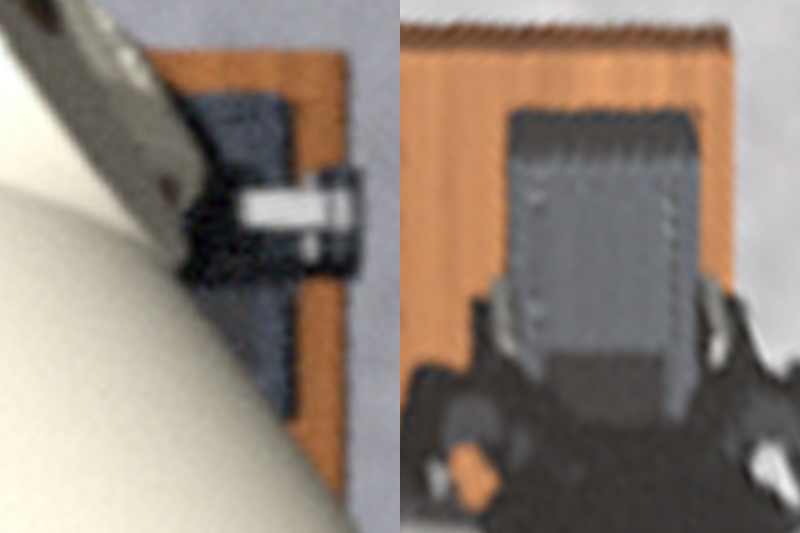

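Rectified estimates: the stone's far edge is about 18.6 mm from the plate's far edge, and it should be about 19.5–20 mm. The yaw is fine. Shift another 1.5 mm toward -x and feel again.

Emit:
arm_command:
  increments:
    - [1,0.18,0,0,0,0,0]
    - [1,0,0,0.3,0,0,0]
    - [1,0,0,0.3,0,0,0]
    - [1,0,0,0,0,0,0]

```text
time: 29.88
ee_pos: [0.5471, 0.2487, 0.0244]
tcp_rot: [180.0, 0.0, 173.2]
wrist_force: [-0.7, -1.2, 1.1]
opening: 0.0532
```

Emit:
arm_command:
  increments:
    - [1,0,0,0.2,0,0,0]
    - [1,0,0,0.1,0,0,0]
    - [1,0,0,0,0,0,0]

```text
time: 30.25
ee_pos: [0.5479, 0.2487, 0.023]
tcp_rot: [180.0, 0.1, 173.2]
wrist_force: [-0.0, -4.0, 11.0]
opening: 0.0534
```

The inkstone is seated (bottomed out at 0.023, the expected depth). Release, then the stick.

Emit:
arm_command:
  increments:
    - [-0.55,0,0,0,0,0,0]
    - [-0.55,0,0,0,0,0,0]
    - [-0.55,0,0,0,0,0,0]
    - [-0.55,0,0,0,0,0,0]
    - [-0.55,0,0,-1,0,0,0]
    - [-0.55,0,0,-4,0,0,0]
    - [-0.3,0,0,-5,0,0,0]
    - [-0.3,0,0,-2.5,0,0,9]
    - [-0.3,0,0,0,0,0,10]
    - [-0.3,0,0,0,0,0,10]

```text
time: 31.5
ee_pos: [0.5474, 0.2489, 0.1476]
tcp_rot: [179.9, 0.0, 143.9]
wrist_force: [-0.9, -0.2, 0.2]
opening: 0.0556
```

Emit:
arm_command:
  increments:
    - [-0.3,0,0,0,0,0,10]
    - [-0.3,0,0,0,0,0,10]
    - [-0.3,0,0,0,0,0,10]
    - [-0.3,0,0,0,0,0,10]
    - [-0.3,0,0,0,0,0,10]
    - [-0.3,0,0,0,0,0,10]
    - [-0.3,0,0,0,0,0,9.6]
    - [-0.3,0,0,0,0,0,0]

```text
time: 32.5
ee_pos: [0.5472, 0.2489, 0.147]
tcp_rot: [180.0, -0.0, 74.7]
wrist_force: [0.2, -0.6, -0.2]
opening: 0.0555
```

Run:
```python
from h import *; import pickle
plan(.5107,-.3778,.08,74.6)
t=cam('top'); t0=pickle.load(open('m0.pkl','rb'))[0]['color']
d=cv2.GaussianBlur(np.abs(t['color'].astype(float)-t0).max(2),(5,5),0)
for n,(x0,y0,x1,y1) in dict(stick=(470,235,545,285),paste=(430,190,480,236),stone=(415,236,472,285)).items(): print(n,(d[y0:y1,x0:x1]>25).sum())
```

```text
t 32.5 pos [0.5472 0.2489 0.147 ] rpy [ 1.7997e+02 -2.0000e-02  7.4680e+01] open 0.0555 F [ 0.2 -0.6 -0.2]
rz 0.1 then xyz cm -61.38 13.12 6.70
stick 1272
paste 99
stone 1223
```

The stick region changed, so I'll look.

Run:
```python
from h import *
t=cam('top'); cv2.imwrite('pics/k.png',np.clip(cv2.resize(t['color'][180:330,400:560][:,:,::-1],None,fx=4,fy=4,interpolation=cv2.INTER_CUBIC)*1.7,0,255).astype('uint8'))
```

```text
(no output)
```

View pics/k.png

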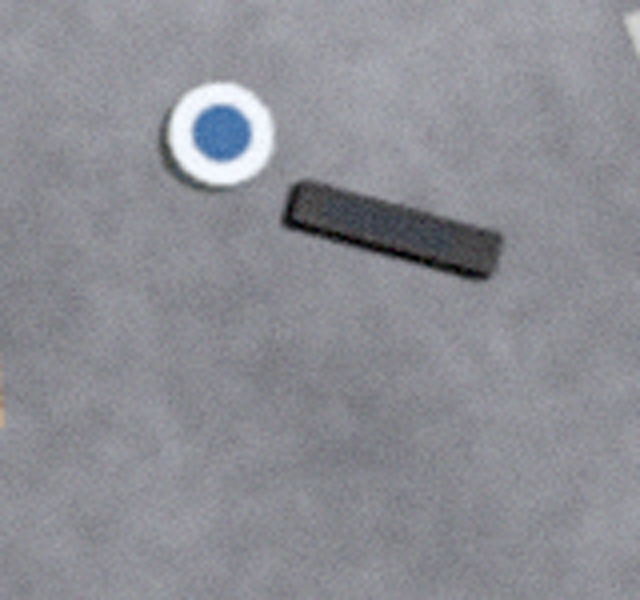

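The stick was knocked: its top corners are now near (298,180), (502,232), (490,274) and (286,220). The paste box is unmoved at (221,134). Remeasuring.

Run:
```python
from h import *
t=cam('top')
W=px2w(t,crop2full([(298,180),(502,232),(490,273),(286,219)],400,180,4),.024); print(W.mean(0))
for i in range(4):
    d=(W[(i+1)%4]-W[i])[:2]; print(np.hypot(*d).round(4),np.degrees(np.arctan2(d[1],d[0])).round(1))
P=px2w(t,crop2full([(221,134)],400,180,4),.03); print(P)
c=W.mean(0); plan(c[0],c[1],.08,75.8)
```

```text
[ 0.55900157 -0.36290147  0.024     ]
0.1095 -104.1
0.0231 162.0
0.1095 75.4
0.0222 -18.1
[[ 0.60637125 -0.27170693  0.03      ]]
t 32.65 pos [0.5472 0.2488 0.1466] rpy [ 1.7999e+02 -1.0000e-02  7.4810e+01] open 0.0554 F [0.6 0.5 0.1]
rz -1.0 then xyz cm -59.01 16.15 6.66
```

Emit:
arm_command:
  increments:
    - [-0.3,0,0,0,0,0,-1]
    - [-0.3,-5.4,1.47,0,0,0,0]
    - [-0.3,-5.4,1.47,0,0,0,0]
    - [-0.3,-5.4,1.47,0,0,0,0]
    - [-0.3,-5.4,1.47,0,0,0,0]
    - [-0.3,-5.4,1.47,0,0,0,0]
    - [-0.3,-5.4,1.47,0,0,0,0]
    - [-0.3,-5.4,1.47,0,0,0,0]
    - [-0.3,-5.4,1.47,0,0,0,0]
    - [-0.3,-5.4,1.47,0,0,0,0]

```text
time: 33.9
ee_pos: [0.5543, -0.2567, 0.1465]
tcp_rot: [180.0, -0.0, 75.7]
wrist_force: [1.8, -0.0, 0.6]
opening: 0.0559
```

Emit:
arm_command:
  increments:
    - [-0.3,-5.4,1.47,2,0,0,0]
    - [-0.3,-5,1.45,3,0,0,0]
    - [-0.3,0,0,2,0,0,0]
    - [-0.3,0,0,0,0,0,0]

```text
time: 34.4
ee_pos: [0.5558, -0.3627, 0.0741]
tcp_rot: [-179.8, -0.1, 75.6]
wrist_force: [0.4, 1.3, -0.2]
opening: 0.0552
```

Run:
```python
from h import *
plan(.559,-.3629,.0125,75.6)
```

```text
t 34.4 pos [ 0.5558 -0.3627  0.0741] rpy [-1.7979e+02 -8.0000e-02  7.5650e+01] open 0.0552 F [ 0.4  1.3 -0.2]
rz 0.0 then xyz cm 0.06 0.31 6.16
```

Emit:
arm_command:
  increments:
    - [-0.3,0.06,0.31,2.5,0,0,0]
    - [-0.3,0,0,2.5,0,0,0]
    - [-0.3,0,0,1.25,0,0,0]
    - [-0.3,0,0,0,0,0,0]
    - [1,0,0,0,0,0,0]
    - [1,0,0,0,0,0,0]
    - [1,0,0,0,0,0,0]
    - [1,0,0,0,0,0,0]
    - [1,0,0,0,0,0,0]
  grip_force: 60

```text
time: 35.52
ee_pos: [0.5609, -0.3635, 0.0155]
tcp_rot: [179.9, 0.0, 75.6]
wrist_force: [-0.1, 0.3, 6.5]
opening: 0.0223
```

Emit:
arm_command:
  increments:
    - [1,0,0,0,0,0,0]
    - [1,0,0,-0.5,0,0,0]
    - [1,0,0,-2,0,0,0]
    - [1,0,0,-3,0,0,0]
    - [1,0,0,-4,0,0,0]
    - [1,0,0,-4,0,0,0]
    - [1,0,0,0,0,0,0]

```text
time: 36.4
ee_pos: [0.5615, -0.3639, 0.1544]
tcp_rot: [179.6, 0.1, 75.6]
wrist_force: [0.1, -0.6, -0.9]
opening: 0.0222
```

Emit:
arm_command:
  increments:
    - [1,3.4,-0.9,0,0,0,0]
    - [1,5,-1.33,0,0,0,0]
    - [1,5,-1.33,0,0,0,0]
    - [1,5,-1.33,0,0,0,0]
    - [1,5,-1.33,0,0,0,0]
    - [1,5,-1.33,0,0,0,0]
    - [1,5,-1.33,0,0,0,0]
    - [1,5,-1.33,0,0,0,0]
    - [1,5,-1.33,0,0,0,0]
    - [1,5,-1.33,0,0,0,0]

```text
time: 37.65
ee_pos: [0.5552, 0.1394, 0.1489]
tcp_rot: [-180.0, 0.0, 75.6]
wrist_force: [0.7, -0.4, -0.3]
opening: 0.0222
```

Emit:
arm_command:
  increments:
    - [1,5,-1.33,0,0,0,0]
    - [1,5,-1.33,0,0,0,0]
    - [1,5,-1.33,0,0,0,0]
    - [1,3,-0.7,0,0,0,0]
    - [1,0,0,0,0,0,-9.75]
    - [1,0,0,0,0,0,-9.75]
    - [1,0,0,0,0,0,-9.75]
    - [1,0,0,0,0,0,-9.75]
    - [1,0,0,0,0,0,-9.75]
    - [1,0,0,0,0,0,-9.75]

```text
time: 38.9
ee_pos: [0.5547, 0.3236, 0.1486]
tcp_rot: [-180.0, -0.0, 134.4]
wrist_force: [0.3, 0.3, -0.5]
opening: 0.0217
```

Emit:
arm_command:
  increments:
    - [1,0,0,0,0,0,-9.75]
    - [1,0,0,0,0,0,-9.75]
    - [1,0,0,2,0,0,-9.75]
    - [1,0,0,2,0,0,-9.75]
    - [1,0,0,3,0,0,0]
    - [1,0,0,2,0,0,0]
    - [1,0,0,0,0,0,0]

```text
time: 39.78
ee_pos: [0.5541, 0.3232, 0.0571]
tcp_rot: [-179.9, -0.1, 173.1]
wrist_force: [-0.2, 0.4, -0.3]
opening: 0.0218
```

Run:
```python
from h import *
plan(.5567,.3226,.034,173.1)
```

```text
t 39.77 pos [0.5541 0.3232 0.0571] rpy [-1.7989e+02 -1.5000e-01  1.7310e+02] open 0.0218 F [-0.2  0.4 -0.3]
rz -0.0 then xyz cm -0.27 -0.03 2.31
```

Emit:
arm_command:
  increments:
    - [1,-0.27,-0.03,1.3,0,0,0]
    - [1,0,0,1,0,0,0]
    - [1,0,0,0,0,0,0]

```text
time: 40.15
ee_pos: [0.5573, 0.3229, 0.0349]
tcp_rot: [-179.9, -0.1, 173.1]
wrist_force: [0.6, -0.6, -0.9]
opening: 0.0219
```

Emit:
arm_command:
  increments:
    - [1,0,0,0.3,0,0,0]
    - [1,0,0,0.2,0,0,0]
    - [1,0,0,0,0,0,0]

```text
time: 40.52
ee_pos: [0.5578, 0.3233, 0.0312]
tcp_rot: [180.0, 0.0, 173.1]
wrist_force: [-0.1, 0.4, 1.2]
opening: 0.0223
```

Emit:
arm_command:
  increments:
    - [1,0,0,0.2,0,0,0]
    - [1,0,0,0.2,0,0,0]
    - [1,0,0,0,0,0,0]

```text
time: 40.9
ee_pos: [0.5579, 0.3234, 0.0279]
tcp_rot: [180.0, 0.1, 173.1]
wrist_force: [-4.1, 0.5, 6.1]
opening: 0.0219
```

Emit:
arm_command:
  increments:
    - [1,0,0,-0.4,0,0,0]
    - [1,0.2,-0.06,0,0,0,0]
    - [1,0,0,0.3,0,0,0]
    - [1,0,0,0.2,0,0,0]
    - [1,0,0,0,0,0,0]

```text
time: 41.52
ee_pos: [0.5553, 0.3226, 0.0252]
tcp_rot: [-180.0, -0.0, 173.1]
wrist_force: [0.3, 0.0, -1.9]
opening: 0.022
```

Emit:
arm_command:
  increments:
    - [1,0,0,0.2,0,0,0]
    - [1,0,0,0,0,0,0]

```text
time: 41.78
ee_pos: [0.5556, 0.3228, 0.0237]
tcp_rot: [180.0, -0.0, 173.1]
wrist_force: [-0.7, 0.0, -0.6]
opening: 0.022
```

Emit:
arm_command:
  increments:
    - [1,0,0,0.15,0,0,0]
    - [1,0,0,0,0,0,0]

```text
time: 42.02
ee_pos: [0.556, 0.3228, 0.0229]
tcp_rot: [180.0, 0.0, 173.1]
wrist_force: [0.9, -0.9, 4.4]
opening: 0.0221
```

Emit:
arm_command:
  increments:
    - [1,0,0,0.1,0,0,0]
    - [1,0,0,0,0,0,0]

```text
time: 42.28
ee_pos: [0.5561, 0.3229, 0.0224]
tcp_rot: [180.0, 0.1, 173.1]
wrist_force: [0.5, -2.8, 7.8]
opening: 0.0223
```

The stick is bottomed out at the expected depth. Release; the paste box is next.

Emit:
arm_command:
  increments:
    - [0.2,0,0,0,0,0,0]
    - [0.2,0,0,0,0,0,0]
    - [0.2,0,0,0,0,0,0]
    - [0.2,0,0,-1,0,0,0]
    - [0.2,0,0,-4,0,0,0]
    - [-0.6,0,0,-5,0,0,0]
    - [-0.6,0,0,-2.5,0,0,10]
    - [-0.6,0,0,0,0,0,10]
    - [-0.6,0,0,0,0,0,10]
    - [-0.6,0,0,0,0,0,10]

```text
time: 43.52
ee_pos: [0.5557, 0.3229, 0.1471]
tcp_rot: [180.0, 0.0, 132.8]
wrist_force: [0.4, 0.0, -0.3]
opening: 0.0683
```

Emit:
arm_command:
  increments:
    - [-0.6,0,0,0,0,0,10]
    - [-0.6,0,0,0,0,0,10]
    - [-0.6,0,0,0,0,0,10]
    - [-0.6,0,0,0,0,0,10]
    - [-0.6,0,0,0,0,0,10]
    - [-0.6,0,0,0,0,0,0]

```text
time: 44.28
ee_pos: [0.5557, 0.3228, 0.147]
tcp_rot: [180.0, -0.0, 83.2]
wrist_force: [-0.6, -0.1, 0.2]
opening: 0.0682
```

Run:
```python
from h import *
t=cam('top'); h=cv2.cvtColor(t['color'],cv2.COLOR_RGB2HSV)[185:285,420:560]
m=cv2.inRange(h,(95,110,40),(125,255,255)); M=cv2.moments(m,True); u=(420+M['m10']/M['m00'],185+M['m01']/M['m00']); P=px2w(t,[u],.03)[0]; print(M['m00'],u,P)
plan(P[0],P[1],.08,83.1)
```

```text
130.0 (455.0076923076923, 212.7846153846154) [ 0.6071109  -0.27200281  0.03      ]
t 44.33 pos [0.5556 0.3229 0.1468] rpy [ 1.7998e+02 -2.0000e-02  8.3340e+01] open 0.0683 F [ 0.1 -0.4 -0.7]
rz 0.2 then xyz cm -58.44 12.26 6.68
```

Emit:
arm_command:
  increments:
    - [-0.6,-5.3,1.1,0,0,0,0]
    - [-0.6,-5.3,1.1,0,0,0,0]
    - [-0.6,-5.3,1.1,0,0,0,0]
    - [-0.6,-5.3,1.1,0,0,0,0]
    - [-0.6,-5.3,1.1,0,0,0,0]
    - [-0.6,-5.3,1.1,0,0,0,0]
    - [-0.6,-5.3,1.1,0,0,0,0]
    - [-0.6,-5.3,1.1,0,0,0,0]
    - [-0.6,-5.3,1.1,0,0,0,0]
    - [-0.6,-5.3,1.1,0,0,0,0]

```text
time: 45.58
ee_pos: [0.6012, -0.2184, 0.1467]
tcp_rot: [180.0, 0.0, 83.4]
wrist_force: [1.5, -0.3, -0.0]
opening: 0.0683
```

Emit:
arm_command:
  increments:
    - [-0.6,-5.4,1.26,1,0,0,0]
    - [-0.6,0,0,3,0,0,0]
    - [-0.6,0,0,2.5,0,0,0]
    - [-0.6,0,0,0,0,0,0]

```text
time: 46.08
ee_pos: [0.6061, -0.2714, 0.0793]
tcp_rot: [-179.8, -0.1, 83.3]
wrist_force: [0.2, 0.2, -0.6]
opening: 0.0685
```

Run:
```python
from h import *
plan(.607,-.273,.0125,83.2)
```

```text
t 46.08 pos [ 0.6061 -0.2714  0.0793] rpy [-1.7979e+02 -7.0000e-02  8.3280e+01] open 0.0685 F [ 0.2  0.2 -0.6]
rz 0.1 then xyz cm -0.15 0.10 6.68
```

Emit:
arm_command:
  increments:
    - [-0.6,-0.15,0.1,2.5,0,0,0]
    - [-0.6,0,0,2.5,0,0,0]
    - [-0.6,0,0,1.7,0,0,0]
    - [-0.6,0,0,0,0,0,0]
    - [1,0,0,0,0,0,0]
    - [1,0,0,0,0,0,0]
    - [1,0,0,0,0,0,0]
    - [1,0,0,0,0,0,0]
    - [1,0,0,0,0,0,0]
    - [1,0,0,0,0,0,0]
  grip_force: 60

```text
time: 47.32
ee_pos: [0.609, -0.2737, 0.0162]
tcp_rot: [179.8, 0.0, 83.1]
wrist_force: [-0.7, 0.0, 6.2]
opening: 0.0538
```

Emit:
arm_command:
  increments:
    - [1,0,0,-0.5,0,0,0]
    - [1,0,0,-2,0,0,0]
    - [1,0,0,-3,0,0,0]
    - [1,0,0,-4,0,0,0]
    - [1,0,0,-4,0,0,0]
    - [1,0,0,0,0,0,0]

```text
time: 48.08
ee_pos: [0.6096, -0.2739, 0.1548]
tcp_rot: [179.6, 0.1, 83.1]
wrist_force: [0.3, -0.9, -1.5]
opening: 0.0533
```

Run:
```python
from h import *; import nests
n=nests.nest(.0585,.075); print(n)
plan(n[0],n[1],.06,83.3)
```

```text
[0.56708657 0.3970288 ]
t 48.08 pos [ 0.6096 -0.2739  0.1548] rpy [1.7961e+02 1.2000e-01 8.3120e+01] open 0.0533 F [ 0.3 -0.9 -1.5]
rz -0.2 then xyz cm 66.14 -12.05 9.48
```

Emit:
arm_command:
  increments:
    - [1,3.1,-0.5,0,0,0,0]
    - [1,5,-0.9,0,0,0,0]
    - [1,5,-0.9,0,0,0,0]
    - [1,5,-0.9,0,0,0,0]
    - [1,5,-0.9,0,0,0,0]
    - [1,5,-0.9,0,0,0,0]
    - [1,5,-0.9,0,0,0,0]
    - [1,5,-0.9,0,0,0,0]
    - [1,5,-0.9,0,0,0,0]
    - [1,5,-0.9,0,0,0,0]

```text
time: 49.32
ee_pos: [0.5799, 0.2161, 0.1493]
tcp_rot: [-180.0, 0.0, 83.1]
wrist_force: [1.0, -0.4, -1.0]
opening: 0.0532
```

Emit:
arm_command:
  increments:
    - [1,5,-0.9,0,0,0,0]
    - [1,5,-0.9,0,0,0,0]
    - [1,5,-0.9,0,0,0,0]
    - [1,3,-0.75,2,0,0,0]
    - [1,0,0,3,0,0,0]
    - [1,0,0,3,0,0,0]
    - [1,0,0,0,0,0,0]

```text
time: 50.2
ee_pos: [0.5662, 0.3964, 0.0663]
tcp_rot: [-179.8, 0.2, 83.1]
wrist_force: [0.3, 0.4, -1.2]
opening: 0.0532
```

Run:
```python
from h import *
plan(.5671,.3970,.034,83.1)
```

```text
t 50.2 pos [0.5662 0.3964 0.0663] rpy [-179.76    0.21   83.13] open 0.0532 F [ 0.3  0.4 -1.2]
rz 0.0 then xyz cm 0.07 0.09 3.23
```

Emit:
arm_command:
  increments:
    - [1,0.07,0.09,1.6,0,0,0]
    - [1,0,0,1.5,0,0,0]
    - [1,0,0,0,0,0,0]

```text
time: 50.58
ee_pos: [0.5681, 0.3974, 0.0368]
tcp_rot: [-179.9, 0.1, 83.1]
wrist_force: [-0.0, -0.4, -0.9]
opening: 0.0533
```

Emit:
arm_command:
  increments:
    - [1,0,0,0.4,0,0,0]
    - [1,0,0,0.2,0,0,0]
    - [1,0,0,0,0,0,0]

```text
time: 50.95
ee_pos: [0.5688, 0.398, 0.0325]
tcp_rot: [180.0, -0.0, 83.1]
wrist_force: [0.6, 0.9, -1.9]
opening: 0.0534
```

Emit:
arm_command:
  increments:
    - [1,0,0,0.2,0,0,0]
    - [1,0,0,0,0,0,0]

```text
time: 51.2
ee_pos: [0.5689, 0.3979, 0.0318]
tcp_rot: [179.9, -0.0, 83.1]
wrist_force: [-3.3, -3.5, 6.8]
opening: 0.0535
```

Light contact at the bevel, with the box about 2 mm too far in +x and 1 mm in +y. Correct it.

Emit:
arm_command:
  increments:
    - [1,0,0,-0.4,0,0,0]
    - [1,-0.12,-0.2,0,0,0,0]
    - [1,0,0,0.4,0,0,0]
    - [1,0,0,0,0,0,0]

```text
time: 51.7
ee_pos: [0.5662, 0.3968, 0.0294]
tcp_rot: [-179.9, 0.0, 83.1]
wrist_force: [-0.0, -0.5, -2.0]
opening: 0.0533
```

Emit:
arm_command:
  increments:
    - [1,0,0,0.3,0,0,0]
    - [1,0,0,0,0,0,0]

```text
time: 51.95
ee_pos: [0.5664, 0.3969, 0.0268]
tcp_rot: [-180.0, 0.0, 83.1]
wrist_force: [-0.5, -0.5, -1.7]
opening: 0.0532
```

Emit:
arm_command:
  increments:
    - [1,0,0,0.2,0,0,0]
    - [1,0,0,0.1,0,0,0]
    - [1,0,0,0,0,0,0]

```text
time: 52.32
ee_pos: [0.5665, 0.397, 0.0242]
tcp_rot: [-180.0, 0.0, 83.1]
wrist_force: [-1.1, 0.7, -0.3]
opening: 0.0531
```

Emit:
arm_command:
  increments:
    - [1,0,0,0.1,0,0,0]
    - [1,0,0,0,0,0,0]

```text
time: 52.58
ee_pos: [0.5666, 0.397, 0.0233]
tcp_rot: [180.0, -0.0, 83.1]
wrist_force: [0.6, -0.1, -1.3]
opening: 0.0531
```

Emit:
arm_command:
  increments:
    - [1,0,0,0.1,0,0,0]
    - [-0.5,0,0,0,0,0,0]
    - [-0.5,0,0,0,0,0,0]
    - [-0.5,0,0,0,0,0,0]
    - [-0.5,0,0,0,0,0,0]
    - [-0.5,0,0,-1,0,0,0]
    - [-0.5,0,0,-4,0,0,0]
    - [-0.5,0,0,-5,0,0,0]
    - [-0.5,0,0,-4,0,0,0]

```text
time: 53.7
ee_pos: [0.5667, 0.3971, 0.1654]
tcp_rot: [179.9, -0.1, 83.1]
wrist_force: [0.8, 1.2, -1.1]
opening: 0.0642
```

Emit:
arm_command:
  increments:
    - [-0.5,-5,-0.5,0,0,0,0]
    - [-0.5,-5,-0.5,0,0,0,0]
    - [-0.5,-5,-0.5,0,0,0,0]
    - [-0.5,-5,-0.5,0,0,0,0]
    - [-0.5,-5,-0.5,0,0,0,0]
    - [-0.5,-5,-0.5,0,0,0,0]
    - [-0.5,-5,-0.5,0,0,0,0]
    - [-0.5,-5,-0.5,0,0,0,0]
    - [-0.5,-5,-0.5,0,0,0,0]
    - [-0.5,-5,-0.5,0,0,0,0]

```text
time: 54.95
ee_pos: [0.4566, -0.0949, 0.1634]
tcp_rot: [179.9, 0.0, 83.1]
wrist_force: [1.3, -1.3, 0.3]
opening: 0.0641
```

Emit:
arm_command:
  increments:
    - [-0.5,-5,-0.5,0,0,0,0]
    - [-0.5,-5,-0.5,0,0,0,0]
    - [-0.5,-5,-0.5,0,0,0,0]
    - [-0.5,0,0,0,0,0,0]
    - [-0.5,0,0,0,0,0,0]

```text
time: 55.58
ee_pos: [0.4241, -0.2405, 0.1628]
tcp_rot: [180.0, -0.0, 83.1]
wrist_force: [-0.7, -0.2, 0.5]
opening: 0.0636
```

Run:
```python
from h import *
t=mean('top',4);s=mean('scene',4)
def cr(c,x,y,w,h,g,W,H): return np.clip(cv2.resize(c['color'][y:y+h,x:x+w][:,:,::-1],(W,H),interpolation=cv2.INTER_CUBIC)*g,0,255).astype('uint8')
a=cr(t,100,100,310,235,1.6,790,599)
cv2.imwrite('pics/fin.png',a); cv2.imwrite('pics/fin2.png',np.clip(np.hstack([rectify(s,(.5,.3285),-6.9,.13,.12,.016,0.6)[:,:,::-1]*1.5, cv2.resize(s['color'][230:390,220:400][:,:,::-1],(390,433))*1.3]) if False else np.hstack([cv2.resize(rectify(s,(.5,.3285),-6.9,.13,.12,.016,0.6)[:,:,::-1],(390,433))*1.5,cv2.resize(s['color'][200:380,220:400][:,:,::-1],(400,433))*1.3]),0,255).astype('uint8'))
```

```text
(no output)
```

View pics/fin.png

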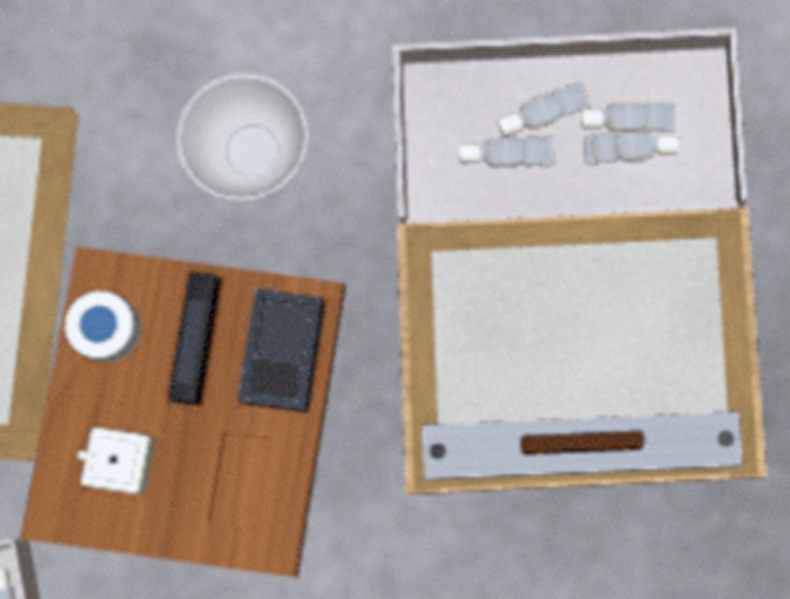

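View pics/fin2.png

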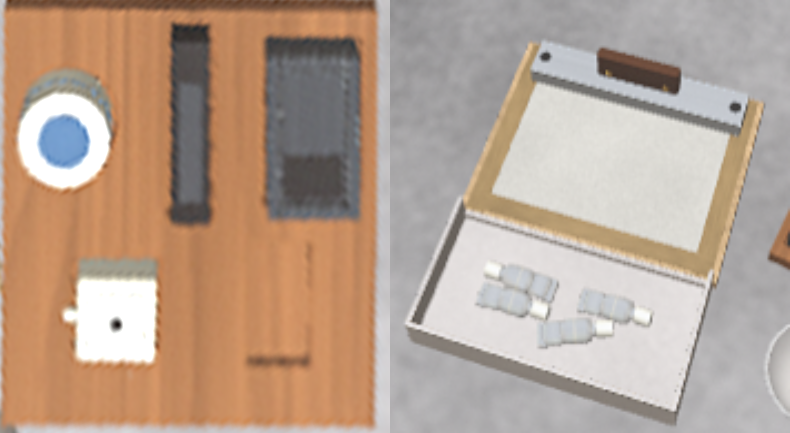

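All pieces look seated, and the tubes and straightedge look right. One numeric check: triangulate the paste lid and the dropper hole for height and position.

Run:
```python
from h import *; import nests
t=mean('top',4);s=mean('scene',4)
def blue(c,W):
    u=w2px(c,[W])[0].astype(int); x,y=u-25; h=cv2.cvtColor(c['color'].astype('uint8'),cv2.COLOR_RGB2HSV)[y:y+50,x:x+50]
    m=cv2.inRange(h,(95,90,40),(125,255,255)); M=cv2.moments(m,True); return np.array([x+M['m10']/M['m00'],y+M['m01']/M['m00']])
def dark(c,W):
    u=w2px(c,[W])[0].astype(int); x,y=u-7; g=cv2.GaussianBlur(c['color'].mean(2),(3,3),0)[y:y+15,x:x+15]
    w=np.clip(g.max()*.8-g,0,None); yy,xx=np.mgrid[:15,:15]; k=np.hypot(*np.array(np.unravel_index(g.argmin(),g.shape)).reshape(2,1,1)-np.array([yy,xx]))<3; w=w*k
    return np.array([x+(w*xx).sum()/w.sum(),y+(w*yy).sum()/w.sum()])
for n,f,nx in (('paste',blue,(.0585,.075)),('dropper',dark,(-.051,.0467))):
    g=nests.nest(*nx); W=[*g,.036]; a,b=f(t,W),f(s,W)
    best=min(np.arange(.015,.06,.0005),key=lambda z:np.linalg.norm(px2w(t,[a],z)-px2w(s,[b],z)))
    A,B=px2w(t,[a],best)[0],px2w(s,[b],best)[0]; print(n,'z',best,'top',A[:2].round(4),'scene',B[:2].round(4),'nest',g.round(4))
plan(.42,-.24,.16,83)
```

```text
paste z 0.03700000000000002 top [0.5679 0.3989] scene [0.5674 0.4004] nest [0.5671 0.397 ]
dropper z 0.03500000000000002 top [0.4557 0.3806] scene [0.4551 0.3824] nest [0.455  0.3821]
t 56.38 pos [ 0.4241 -0.2405  0.1623] rpy [180.    -0.    83.12] open 0.064 F [0.5 0.2 0.9]
rz 0.1 then xyz cm 0.00 -0.42 0.23
```

```bash
python3 -c "
from workcell import bot
print(bot.job_done())"
```

```text
the job is handed in; nothing more can be done
None
```

I cleared the board and handed the job in at about 56 s on the robot's clock; the hand-in reports no verdict.

- **Tubes:** I gripped the straightedge by its rail and swept all four tubes over the far edge. The last pictures from both cameras show them lying flat in the tray. I judged that by eye and did not measure their tilt.
- **Straightedge:** it lies flat along the near edge of the board, about 83 mm nearer than the board's centre and roughly central sideways.
- **Set pieces:** the dropper, inkstone, ink stick and paste box are each in their own pocket. The seal stone was not there.
    - The inkstone, stick and paste box first caught on the pocket bevels (peak about 38 N at the wrist on the inkstone) and went in after 2–3 mm corrections.
    - The stick was knocked aside during the run, so I measured it again before picking it up.

**Last checks:**
- **Paste lid:** it triangulates to z = 37 mm, as it should when seated. Its position reads 2–3 mm off my pocket estimate in y, and the two cameras differ by about 1.6 mm.
- **Dropper top:** it reads 35 mm high and within about 2 mm of its pocket.
- **Stick and inkstone:** I checked these by the depth at which they bottomed out and by picture, not by triangulation.
- **Bystanders:** I did not plan any move near the bowl, pot or pen and touched none of them as far as I can tell. I did not measure their positions again.

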